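# Lock the music box hatch with its quarter-turn fastener

### The arm

A 6-joint arm with a two-finger parallel gripper is mounted at the origin on the work surface. World frame = base frame: x ahead of the robot, y to its left, z up, the work surface at z = 0. Lengths are in mm, angles in rad, forces in N, time in s.
With the tool pointing down it reaches from about 275 to 1000 mm from the base axis. Payload 8.4 kg.
Tool frame: the origin (TCP) lies on the mounting face of the last link; the fingertips stand 173 mm ahead of it and the grasp point (between the pads) lies 155 mm ahead of it; z points along the fingers, y is the direction in which the jaws open and shut (so a half turn about z gives the same grasp; the last joint's range is limited). The gripper opens to 85 mm and grips with 20 to 120 N. Pads are 22 mm wide; open, the fingers measure 114 mm over their backs; the gripper's body (76 mm by 85 mm) begins 54 mm behind the grasp point. The pads swing forward as they close: fully open they stand 13 mm farther back than shut.
Start: joints at [-1.31, 0.353, 1.633, -0, 1.155, -0.002], TCP at [162.365, -603.546, 404.681] pointing down, gripper open.
Joint ranges: [-2.63, 2.63], [-0.92, 2.1], [0.06, 2.66], [-1.3, 4.44], [0, 2.69], [-3.02, 3.02]. Speed limits (rad/s): [2.22, 2.22, 2.79, 3.14, 3.14, 3.14].

### API

Orientations are given as [roll, pitch, yaw] about the fixed x, y, z axes, in that order (R = Rz(yaw) Ry(pitch) Rx(roll)).
In Python, from rig import readout, imaging, ticket gives the robot as it stands.
- The arm moves only by the tool step_arm, never from a script. Its argument "deltas" is a list of rows, each an object with "translation": the shift along the tool's x, y, z in cm, a list of three; "rot": the turn, a rotation vector about the tool's x, y, z in rad, a list of three. In form: [{"translation": [x, y, z], "rot": [rx, ry, rz]}, ...]. A call has 1 to 8 rows; each row is the pose to reach, as a shift and turn from the pose commanded when the call began, along the tool's axes at that moment; what a row does not reach only later rows make up. A row lasts 1/8 s, in which the tool goes at most 62.5 mm and 10.7 degrees, less where a joint would pass 70% of its speed; a pose out of reach is approached as far as the arm can. A call with a gripper value outside its range is refused whole. "grip" is the closure in counts, from 0 (fully open) to 255 (shut), set as the call begins (left out, the last holds). The fingers move at their own pace and stop on an object; "squeeze" is the grip in N (left out, the last holds). Time passes only in rows, so rows that repeat a pose let the fingers close. It gives the time, the measured TCP pose, the force and the opening at its end, in the units of the state.
- readout.sense(): the state, without advancing time (a new reading comes with each control period).
- imaging.grab_frame(name): name is "side" or "top"; returns a dict with "image" (400x640x3 uint8, red, green, blue), "camera_matrix" (3x3 intrinsics, pixels), "k1" (the pictures are not rectified: a ray, as slopes to the right and down, at radius r is drawn at 1 + k1 r^2 times it, then the intrinsics apply), "world_to_cam" (4x4, takes a point from world to camera coordinates). Camera axes: x right, y up, looking along -z (the intrinsics and any distortion apply to the point x, -y, -z); pixel columns grow to the right and rows downward; lengths in mm; the calibration is good to about 2 mm. A picture is of the moment at which its call begins. There is no depth.
- ticket.sign_off(): hands the job in, once; it reports no verdict.
The state is a dict: "clock": time; "qpos": joint angles; "qvel": joint speeds; "joint_efforts": joint torques, N m; "eef_pos": TCP position; "tcp_rot": TCP orientation; "contact_force": force on the tool from outside, world axes, zero at the start; "wrist_torque": the same for the moment, N m; "opening": opening from 0.0 (shut) to 1.0 (fully open).
Only numpy, scipy, OpenCV 4.12 (cv2) and the standard library are available. Lean on these libraries where they do the work, as an engineer would, in place of code of your own. Each camera call takes 0.05 s, during which the arm holds its last target.

### The job

First swing the music box's open hatch fully shut. Then take the blue wing-headed fastener out of the amber canister, line its cross-bar up with the slot in the sloping hatch, push it straight in until the collar sits flat on the hatch, turn it a quarter turn (either way) so that it locks, and let go. Leave the brass barrel, the two bone rings and the aluminium cap where they are.

Things in the scene. Friction and masses are not known exactly. Their poses are not given: they have to be found in the camera images.
- keyplate: Sloping top of the fixed wooden music box case, 167 x 120 mm. Origin: centre of the fastener slot on the outer face of the SHUT hatch, 85 mm above the table. z: outward normal of that face, 30 deg from vertical, leaning towards the robot; x: up the slope; y: across, along the slot and parallel to the hinge. The shut hatch covers x -32 to +106, y -50 to +50 mm.
- slot_exit (a point): Lower end of the slot, 10 mm under the keyplate origin, same axes. The slot runs through the hatch (5 mm) and the brass plate under it (5 mm): a 17 mm square hole in the middle with arms 11 mm wide, 36 mm overall along y (0.5 mm wider all round in the hatch); below is 38 mm of empty space. A red line runs along each side of the slot.
- hatch (a joint): Opening angle of the aluminium hatch, rad: 0 shut (a firm stop), growing as its lower (near) edge swings up about the hinge at its upper edge. Starts 0.5 to 1.0 open and stays where it is left (stiff hinge, 0.13 N m of friction); about 2 N of push at hatch_push closes it.
- hatch_hinge (a point): On the hinge axis, at the middle of the hatch's width, 110 mm up the slope from the slot; the axis runs along keyplate y, 5 mm below the hatch's outer face.
- hatch_push (a point): Point on the hatch's outer face on its centre line, 75 mm from the hinge (35 mm up the slope from the slot centre when shut): a good place to push. It moves with the hatch; z is the outward normal of the face, x points from the lower edge to the hinge.
- fastener_grip (a point): Loose blued steel fastener, 110 g, upright in the canister at first: centre of the grip part of its flat wing, on the axis, 25 mm above the collar's underside. z: its axis (up, away from the foot); x: along both wing and cross-bar. Wing 30 mm along x, 9 mm thick along y, 4 to 40 mm above the collar's underside, a pale line on its top edge.
- fastener_collar (a point): Same fastener, same axes: centre of the underside of its round collar (diameter 40, 4 mm thick). Below: a round shank, diameter 12, 12 mm long, then a cross-bar foot 28 mm along x, 6 wide, 6 thick, ending 18 mm under the collar. Pushed home, this point is at the keyplate origin (2 mm axial play once turned under the brass plate).
- canister: Squat amber glass canister, fixed, diameter 76 mm, open, with a square ivory-coloured bone insert (50 mm) whose top is 40 mm above the table; the fastener's collar rests on this and its foot stands in a slot 24 mm deep and 32 x 16 mm, long along the canister's x. Origin: centre of its underside.
- barrel: Loose tarnished brass spring barrel, diameter 42 mm, 27 mm high, a bystander. Origin: centre of its underside.
- spacer_a: Loose ivory-coloured bone ring, diameter 30 mm, 14 mm high, a bystander. Origin: centre of its underside.
- spacer_b: Another such bone ring, a bystander.
- cap: Loose ridged aluminium cap of the canister, diameter 80 mm, 16 mm high, a bystander. Origin: centre of its underside.
There are look-alikes about, which are no part of the job. What is meant by the part that bears fastener_grip is not green, red or turquoise, and is the larger of those in its own colour.

How it is judged (in metres and radians):
On the way, in this order (a step that is already met when the one before it is completed fails the run):
1. the hatch is swung shut (value of joint hatch below 0.05 rad), for 0.2 s.
2. the fastener is lifted clear of the canister (z of fastener_collar in the frame of canister above 0.065 m), for 0.1 s.
3. the fastener is pushed in, its cross-bar in line with the slot (z of fastener_collar in the frame of keyplate below 0.004 m and distance between fastener_collar and keyplate below 0.007 m and angle between the x axis of fastener_collar and the y axis of keyplate, either way round below 0.35 rad), for 0.05 s.
4. the fastener is turned a quarter turn and stays in (distance between fastener_collar and keyplate below 0.007 m and angle between the x axis of fastener_collar and the x axis of keyplate, either way round below 0.35 rad), for 0.2 s.
At the end, for the whole second after the job is handed in: Hatch shut (within 0.05 rad); fastener in the slot, collar on the hatch (within 4 mm of home along the axis, 7 mm in all, 0.17 rad of square), cross-bar within 0.35 rad of a quarter turn from the slot, at rest and let go; bystanders not moved by over 20 mm (all of step 4 and value of joint hatch below 0.05 rad and z of fastener_collar in the frame of keyplate below 0.004 m and angle between the z axis of fastener_collar and the z axis of keyplate, either way round below 0.17 rad and linear speed of fastener below 0.02 m/s); the robot touches nothing.
It fails at once if a bystander is pushed more than 20 mm away (distance of any of barrel, spacer_a, spacer_b, cap from where it was at the start of the episode above 0.02 m).
It also fails if it takes over 53 s, if anything falls off the work surface, if the arm or the gripper's body presses on something with over 40 N, if the wrist force passes 120 N, or if a joint passes its speed limit or range.

## Working session

There is one attempt and no reset: what is moved stays moved. The work goes in short steps, Python scripts to look and compute and a tool call to move; the robot and the scene stay as the last step left them, time stands still between calls to the robot, and variables do not carry over. Pictures are saved under pics/ and viewed, and the job is handed in when it is done.

Besides the shell and the picture viewer there is one more tool, called after "Emit:" as a command line: name --argument value ..., lists and objects as JSON in quotes. step_arm: Moves the arm, as the interface text tells. Its arguments: {"type":"object","properties":{"deltas":{"type":"array","items":{"type":"object","properties":{"translation":{"type":"array","items":{"type":"number"}},"rot":{"type":"array","items":{"type":"number"}}}}},"grip":{"type":"number"},"squeeze":{"type":"number"}},"required":["deltas"]}

```bash
mkdir -p pics; ls
python3 - <<'E'
from rig import readout, imaging
import cv2,numpy as np,pickle
print(readout.sense())
for n in("side","top"):
    f=imaging.grab_frame(n); pickle.dump(f,open(f"pics/{n}0.pkl","wb"))
    cv2.imwrite(f"pics/{n}0.png",f["image"][:,:,::-1])
    print(n,f["camera_matrix"],f["k1"],f["world_to_cam"])
E
```

```text
pics
{'clock': 0.0, 'qpos': array([-1.31037174e+00,  3.53682420e-01,  1.63411113e+00,  2.53164586e-05,
        1.15521229e+00, -2.39908026e-03]), 'qvel': array([-0.00096945, -0.00147798, -0.00025957,  0.00064844,  0.00045001,
        0.00021625]), 'joint_efforts': array([-3.03422952e-03, -6.05251908e+01, -3.42075706e+01, -2.58837235e-04,
        9.29475093e-03, -3.21496873e-05]), 'eef_pos': array([ 162.32689687, -603.32021295,  403.94995272]), 'tcp_rot': array([-3.14017953e+00, -2.65373505e-05,  2.62813413e-01]), 'contact_force': array([ 0.48862489,  0.3477173 , -0.88023479]), 'wrist_torque': array([0.01752987, 0.02756622, 0.03545018]), 'opening': 0.9967561803840134}
side [[418.30641982   0.         315.61903224]
 [  0.         418.30641982 196.72744531]
 [  0.           0.           1.        ]] 0.011787746286785595 [[ 9.38569951e-01 -3.45086537e-01 -1.31464229e-03 -4.96951753e+02]
 [ 2.06284503e-01  5.57992586e-01  8.03797846e-01 -1.93764471e+02]
 [-2.76646255e-01 -7.54691696e-01  5.94901079e-01 -7.56272355e+02]
 [ 0.00000000e+00  0.00000000e+00  0.00000000e+00  1.00000000e+00]]
top [[402.66662464   0.         321.01463695]
 [  0.         402.66662464 196.07074661]
 [  0.           0.           1.        ]] -0.011307658966737385 [[ 1.68250076e-02 -9.99502638e-01  2.66719951e-02  9.37046572e+00]
 [ 9.99038224e-01  1.78855125e-02  4.00341729e-02 -5.12683129e+02]
 [-4.04913038e-02  2.59727673e-02  9.98842265e-01 -9.31989723e+02]
 [ 0.00000000e+00  0.00000000e+00  0.00000000e+00  1.00000000e+00]]
```

View pics/side0.png

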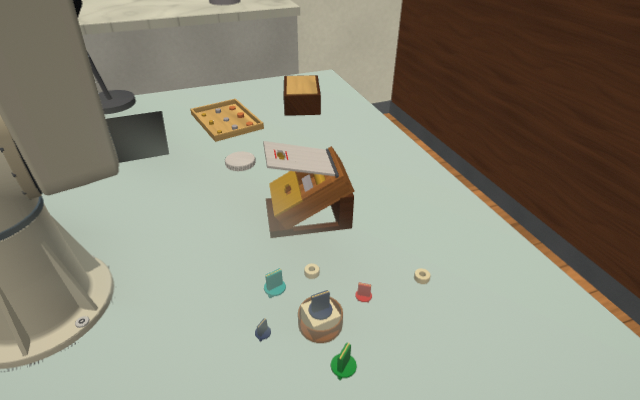

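View pics/top0.png

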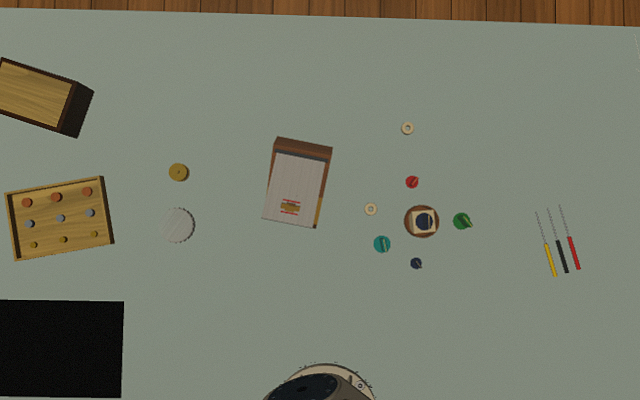

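Look-alikes in the top picture are turquoise (382,244), red (412,182), green (462,221), small blue (416,263) and blue in the canister (425,221). By the description I choose the canister one, since it is blue and the larger of the two blues. I'll check it in close crops.

Run:
```python
import cv2
t=cv2.imread("pics/top0.png"); s=cv2.imread("pics/side0.png")
def c(im,x0,y0,x1,y1,k,n): cv2.imwrite(n,cv2.resize(im[y0:y1,x0:x1],None,fx=k,fy=k,interpolation=cv2.INTER_CUBIC))
c(t,390,180,480,280,6,"pics/c_top_can.png")
c(t,250,125,345,240,5,"pics/c_top_box.png")
c(s,240,260,390,390,5,"pics/c_side_can.png")
c(s,255,135,365,240,5.5,"pics/c_side_box.png")
```

```text
(no output)
```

View pics/c_top_can.png

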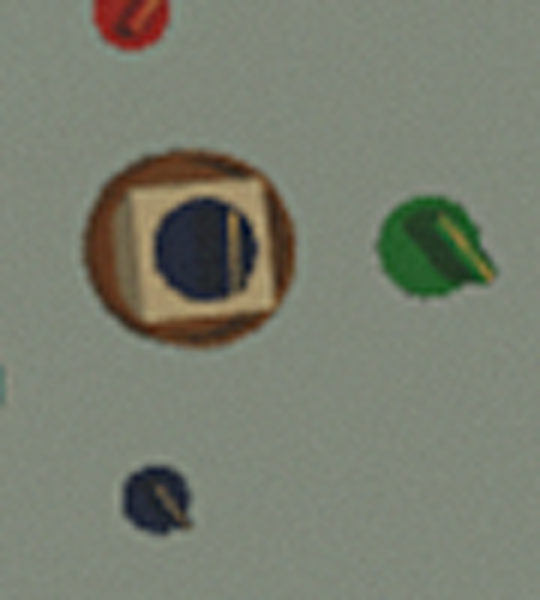

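View pics/c_top_box.png

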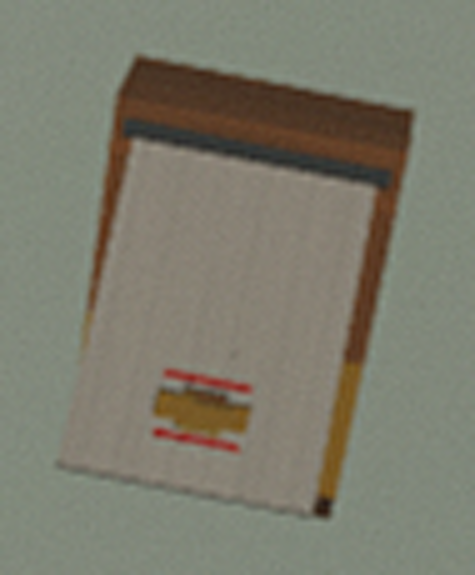

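View pics/c_side_can.png

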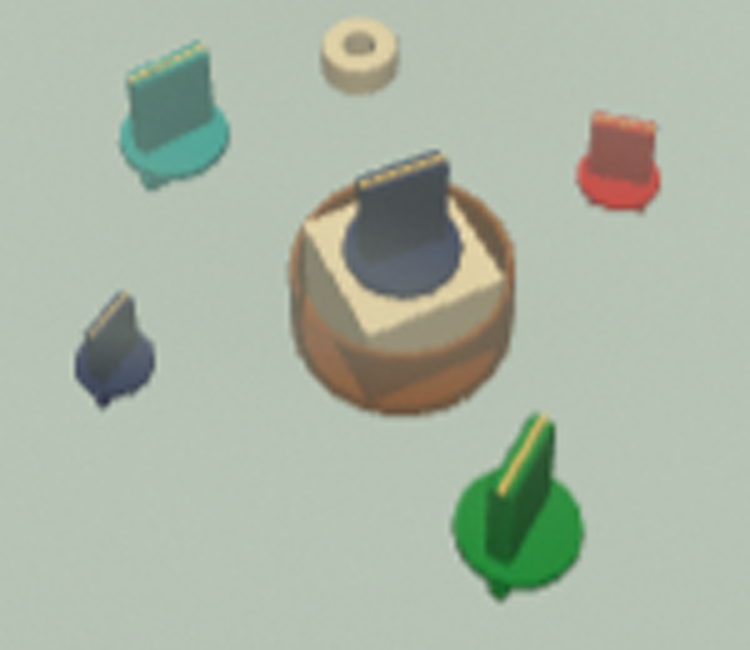

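View pics/c_side_box.png

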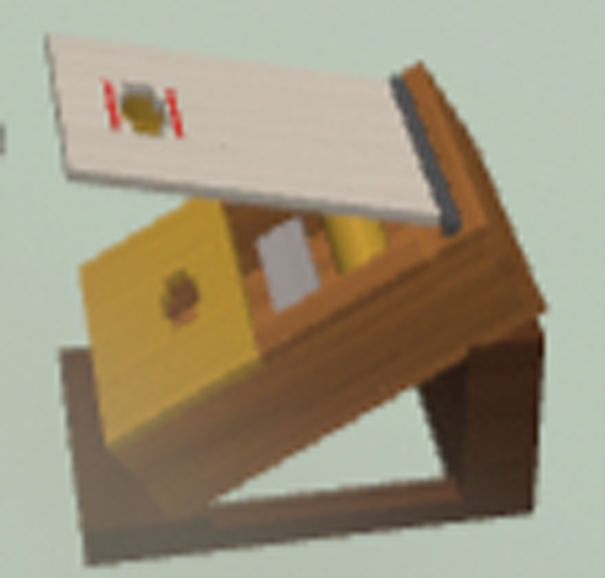

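```bash
cat > h.py <<'E'
import numpy as np,pickle,cv2
from scipy.optimize import least_squares
from scipy.spatial.transform import Rotation as R
F={n:pickle.load(open(f"pics/{n}0.pkl","rb")) for n in("side","top")}
def proj(n,P):
    f=F[n];P=np.atleast_2d(P);T=f["world_to_cam"];c=P@T[:3,:3].T+T[:3,3]
    u=c[:,0]/-c[:,2];v=-c[:,1]/-c[:,2];r2=u*u+v*v;k=1+f["k1"]*r2;K=f["camera_matrix"]
    return np.c_[K[0,0]*u*k+K[0,2],K[1,1]*v*k+K[1,2]]
def kp(p): # X,Y,psi -> origin, axes columns
    c,s=np.cos(p[2]),np.sin(p[2]);C,S=np.cos(np.pi/6),.5
    return np.array([p[0],p[1],85.]),np.array([[C*c,C*s,S],[-s,c,0],[-S*c,-S*s,C]]).T
def hatch(p,th,x,y,h=0):
    o,A=kp(p);d=110-x
    return o+A@(np.array([110,y,-5.])+d*np.array([-np.cos(th),0,np.sin(th)])+(5+h)*np.array([np.sin(th),0,np.cos(th)]))
E
python3 - <<'E'
from h import *
def U(x0,y0,k,pts): return (np.array(pts)+.5)/k-.5+[x0,y0]
T=U(250,125,5,[(57,464),(318,516),(202,410),(132,139),(378,185)])
S=U(255,135,5.5,[(46,36),(68,175),(143,110),(393,77),(440,215),(182,298)])
def res(p,sep=False):
    h=lambda x,y:hatch(p,p[3],x,y)
    a=[h(-32,50),h(-32,-50),h(0,0),h(106,50),h(106,-50)]
    o,A=kp(p);b=a+[o+A@np.array([0,0,-5.])]
    return np.r_[(proj("top",a)-T).ravel(),(proj("side",b)-S).ravel()]
r=least_squares(res,[520,60,-.2,.7],loss="soft_l1");print(r.x);print(res(r.x).reshape(-1,2).round(1))
np.save("box.npy",r.x)
T=U(390,180,6,[(233,211),(236,292),(206,249),(133,187),(264,178),(274,308),(143,322)])
S=U(240,260,5,[(440,155),(362,185),(402,250),(305,228),(503,275),(370,333)])
def P(p,x,y,z):
    c,s=np.cos(p[2]),np.sin(p[2]);return [p[0]+c*x-s*y,p[1]+s*x+c*y,z]
def res(p):
    a=[P(p,15,0,80),P(p,-15,0,80),P(p,0,0,44),P(p,25,25,40),P(p,25,-25,40),P(p,-25,-25,40),P(p,-25,25,40)]
    return np.r_[(proj("top",a)-T).ravel(),(proj("side",[a[0],a[1],a[2],a[3],a[5],a[6]])-S).ravel()]
# side corner ids: check
r=least_squares(res,[500,-240,0.],loss="soft_l1");print(r.x);print(res(r.x).reshape(-1,2).round(1))
np.save("can.npy",r.x)
for n in("top",):
  for uv in [(370,209),(407,128),(178,172),(179,225),(416,263),(382,244),(462,221)]:
    q=least_squares(lambda w:(proj(n,[w[0],w[1],8])-uv).ravel(),[500,0]).x;print(uv,q.round())
E
```

```text
[ 4.91853239e+02  8.05373047e+01 -1.76522399e-01  7.59193217e-01]
[[ 0.3  0.3]
 [-0.8 -0.1]
 [ 0.2  0.3]
 [ 0.4 -0.3]
 [-0.1  0.2]
 [ 0.3  0. ]
 [ 0.2 -0.3]
 [ 0.1  0.3]
 [-0.7  0.2]
 [ 0.4 -0.3]
 [-0.1 -0.2]]
[ 458.28395517 -216.85867092    1.46651235]
[[ -5.9   6. ]
 [  7.2  -5.9]
 [  0.7   0.1]
 [  0.4  20. ]
 [-19.   -0.3]
 [  0.9 -19.3]
 [ 20.4   0.1]
 [ -9.4  -3.7]
 [ 11.    4.5]
 [  0.4  -1.2]
 [  1.8  -3.9]
 [ -1.    4.4]
 [ -4.3  -0.8]]
(370, 209) [484. -97.]
(407, 128) [ 678. -183.]
(178, 172) [563. 353.]
(179, 225) [439. 347.]
(416, 263) [ 359. -207.]
(382, 244) [ 403. -127.]
(462, 221) [ 460. -316.]
```

Run:
```python
from h import *
def U(x0,y0,k,pts): return (np.array(pts)+.5)/k-.5+[x0,y0]
T=U(390,180,6,[(233,211),(236,292),(206,249),(133,187),(264,178),(274,308),(143,322)])
S=U(240,260,5,[(440,155),(362,185),(402,250),(305,228),(503,275),(370,333)])
def P(p,x,y,z):
    c,s=np.cos(p[2]),np.sin(p[2]);return [p[0]+c*x-s*y,p[1]+s*x+c*y,z]
def res(p):
    a=[P(p,15,0,80),P(p,-15,0,80),P(p,0,0,44),P(p,25,25,40),P(p,25,-25,40),P(p,-25,-25,40),P(p,-25,25,40)]
    return np.r_[(proj("top",a)-T).ravel(),(proj("side",[a[0],a[1],a[2],a[6],a[4],a[5]])-S).ravel()]
r=least_squares(res,[458,-216,0.],loss="soft_l1");print(r.x);print(res(r.x).reshape(-1,2).round(1))
np.save("can.npy",r.x)
```

```text
[ 4.58193787e+02 -2.15733498e+02  1.08819249e-01]
[[-0.3 -0. ]
 [ 0.6  0.2]
 [ 0.3  0.1]
 [-0.   0.5]
 [-0.2 -0. ]
 [ 0.4  0.2]
 [ 0.5 -0.1]
 [ 0.9 -0.4]
 [-0.1  0.1]
 [ 0.1 -1.7]
 [-0.4 -1.2]
 [ 0.4  0.4]
 [-0.3  0.3]]
```

```bash
cat >> h.py <<'E'
import json
box=np.load("box.npy");can=np.load("can.npy")
def load():
    d=json.load(open("cmd.json"));return np.array(d["p"]),R.from_matrix(d["R"])
def save(p,r): json.dump({"p":list(map(float,p)),"R":r.as_matrix().tolist()},open("cmd.json","w"))
def down(yaw): return R.from_euler("xyz",[np.pi,0,yaw])
def frame(z,x):
    z=z/np.linalg.norm(z);x=x-z*(x@z);x/=np.linalg.norm(x)
    return R.from_matrix(np.c_[x,np.cross(z,x),z])
def delta(tp,tr):
    p,r=load();t=r.inv().apply(tp-p)/10;w=(r.inv()*tr).as_rotvec()
    return t.round(2).tolist(),w.round(3).tolist()
def applyd(t,w):
    p,r=load();save(p+r.apply(np.array(t)*10),r*R.from_rotvec(w))
def hpose(th,stand,L=173,x=35):
    o,A=kp(box);n=A@np.array([np.sin(th),0,np.cos(th)])
    tip=hatch(box,th,x,0,stand);return tip+L*n,frame(-n,A[:,1])
def chk():
    from rig import readout
    s=readout.sense();p,r=load()
    print("t",round(s["clock"],2),"err mm",(s["eef_pos"]-p).round(2),"rot",(r.inv()*R.from_euler("xyz",s["tcp_rot"])).as_rotvec().round(4),"F",s["contact_force"].round(1),"op",round(s["opening"],3),"q",s["qpos"].round(2))
E
python3 - <<'E'
from h import *
save([162.365,-603.546,404.681],R.from_euler("xyz",[np.pi,0,-1.3104+np.pi/2+.0024]))
p,r=hpose(.76,80);print(p,r.as_euler("xyz"),delta(p,r))
p,r=hpose(.76,20);print(p,delta(p,r));chk()
E
```

```text
[575.80188365  65.56262661 404.05956036] [-2.90519143  0.          1.39427393] ([57.31, -53.87, 0.06], [0.211, -0.134, -1.126])
[561.96792408  68.03031494 345.72833307] ([56.03, -54.47, 5.9], [0.211, -0.134, -1.126])
t 0.1 err mm [-0.05  0.2  -0.65] rot [ 0.0012 -0.     -0.    ] F [-0.2  0.3 -0.2] op 1.0 q [-1.31  0.35  1.63 -0.    1.16 -0.  ]
```

Emit:
step_arm --deltas '[{"translation":[57.31,-53.87,0.06],"rot":[0.211,-0.134,-1.126]},{"translation":[57.31,-53.87,0.06],"rot":[0.211,-0.134,-1.126]},{"translation":[57.31,-53.87,0.06],"rot":[0.211,-0.134,-1.126]},{"translation":[57.31,-53.87,0.06],"rot":[0.211,-0.134,-1.126]},{"translation":[57.31,-53.87,0.06],"rot":[0.211,-0.134,-1.126]},{"translation":[57.31,-53.87,0.06],"rot":[0.211,-0.134,-1.126]},{"translation":[57.31,-53.87,0.06],"rot":[0.211,-0.134,-1.126]},{"translation":[57.31,-53.87,0.06],"rot":[0.211,-0.134,-1.126]}]' --grip 255

```text
clock: 1.1
eef_pos: [425.9, -176.2, 404.3]
tcp_rot: [-2.905, 0.0, 1.395]
contact_force: [1.1, 0.1, -0.1]
opening: 0.001
```

Run:
```python
from h import *
from rig import readout
s=readout.sense();print(s["eef_pos"],s["tcp_rot"],s["qvel"].round(2),s["qpos"].round(2),s["clock"])
```

```text
[ 425.94624138 -176.24342391  404.26428219] [-2.90474319e+00  1.23362637e-04  1.39492784e+00] [ 1.    0.1  -0.12  0.24  0.07  0.91] [-0.38  0.16  1.9  -0.05  1.31 -0.18] 1.1
```

Run:
```python
from h import *
save([425.9,-176.3,404.5],R.from_euler("xyz",[-2.905,0,1.3945]))
p,r=hpose(.76,30);print(p,delta(p,r))
```

```text
[564.27358401  67.61903355 355.45020429] ([26.44, 10.23, 2.58], [-0.0, 0.0, 0.0])
```

Emit:
step_arm --deltas '[{"translation":[26.4,10.2,2.6],"rot":[0,0,0]},{"translation":[26.4,10.2,2.6],"rot":[0,0,0]},{"translation":[26.4,10.2,2.6],"rot":[0,0,0]},{"translation":[26.4,10.2,2.6],"rot":[0,0,0]},{"translation":[26.4,10.2,2.6],"rot":[0,0,0]},{"translation":[26.4,10.2,2.6],"rot":[0,0,0]},{"translation":[26.4,10.2,2.6],"rot":[0,0,0]}]'

```text
clock: 1.98
eef_pos: [562.7, 65.0, 354.8]
tcp_rot: [-2.904, 0.001, 1.395]
contact_force: [0.5, 0.1, 0.3]
opening: 0.004
```

Run:
```python
from h import *
applyd([26.4,10.2,2.6],[0,0,0]);chk()
from rig import readout
s=readout.sense();print(s["eef_pos"],s["tcp_rot"])
# rebase on measured with usual sag
save(s["eef_pos"]+[0,0,.5],R.from_euler("xyz",s["tcp_rot"]))
for a in [(.76,6),(.76,-2),(.66,-2),(.56,-2),(.46,-2),(.36,-2),(.26,-2),(.16,-2)]:
    p,r=hpose(*a);print(a,p.round(),delta(p,r))
```

```text
t 1.98 err mm [-1.08 -2.29 -0.52] rot [ 0.0012 -0.0006 -0.    ] F [0.5 0.1 0.3] op 0.004 q [0.09 0.38 1.73 0.07 1.27 0.24]
[562.74349672  64.99544361 354.79801724] [-2.90377754e+00  6.00552228e-04  1.39468455e+00]
(0.76, 6) [559.  69. 332.] ([0.29, 0.1, 2.36], [-0.001, 0.001, 0.0])
(0.76, -2) [557.  69. 324.] ([0.29, 0.1, 3.16], [-0.001, 0.001, 0.0])
(0.66, -2) [539.  72. 320.] ([0.29, -1.62, 4.0], [-0.101, 0.001, 0.0])
(0.56, -2) [521.  75. 314.] ([0.29, -3.24, 5.01], [-0.201, 0.001, 0.0])
(0.46, -2) [503.  78. 307.] ([0.29, -4.76, 6.17], [-0.301, 0.001, 0.0])
(0.36, -2) [487.  81. 297.] ([0.29, -6.15, 7.48], [-0.401, 0.001, 0.0])
(0.26, -2) [472.  84. 286.] ([0.29, -7.41, 8.92], [-0.501, 0.001, 0.0])
(0.16, -2) [457.  87. 273.] ([0.29, -8.51, 10.48], [-0.601, 0.001, 0.0])
```

Emit:
step_arm --deltas '[{"translation":[0.3,0.1,2.4],"rot":[0,0,0]},{"translation":[0.3,0.1,3.2],"rot":[0,0,0]},{"translation":[0.3,-1.6,4.0],"rot":[-0.1,0,0]},{"translation":[0.3,-3.2,5.0],"rot":[-0.2,0,0]},{"translation":[0.3,-4.8,6.2],"rot":[-0.3,0,0]},{"translation":[0.3,-6.2,7.5],"rot":[-0.4,0,0]},{"translation":[0.3,-7.4,8.9],"rot":[-0.5,0,0]},{"translation":[0.3,-8.5,10.5],"rot":[-0.6,0,0]}]'

```text
clock: 2.98
eef_pos: [457.6, 86.5, 273.6]
tcp_rot: [2.774, -0.001, 1.394]
contact_force: [-0.7, -2.3, 0.2]
opening: -0.004
```

Run:
```python
from h import *
applyd([.3,-8.5,10.5],[-.6,0,0]);chk()
for a in [(.12,-2),(.06,-2),(.0,1),(0,0),(0,-1),(0,-2)]:
    p,r=hpose(*a);print(a,p.round(),delta(p,r))
```

```text
t 2.98 err mm [-0.01 -0.17  0.31] rot [-0.005   0.0012  0.0016] F [-0.7 -2.3  0.2] op -0.004 q [ 0.24  0.24  2.2  -0.38  0.39  0.75]
(0.12, -2) [452.  88. 268.] ([-0.0, -0.7, 0.29], [-0.041, 0.0, 0.001])
(0.06, -2) [445.  89. 260.] ([-0.0, -1.72, 0.82], [-0.101, 0.0, 0.001])
(0.0, 1) [436.  90. 253.] ([-0.0, -2.76, 1.1], [-0.161, 0.0, 0.001])
(0, 0) [437.  90. 252.] ([-0.0, -2.74, 1.2], [-0.161, 0.0, 0.001])
(0, -1) [437.  90. 251.] ([-0.0, -2.72, 1.3], [-0.161, 0.0, 0.001])
(0, -2) [438.  90. 251.] ([-0.0, -2.71, 1.4], [-0.161, 0.0, 0.001])
```

Emit:
step_arm --deltas '[{"translation":[0,-0.7,0.3],"rot":[-0.04,0,0]},{"translation":[0,-1.7,0.8],"rot":[-0.1,0,0]},{"translation":[0,-2.7,1.2],"rot":[-0.16,0,0]},{"translation":[0,-2.7,1.3],"rot":[-0.16,0,0]}]'

```text
clock: 3.48
eef_pos: [436.9, 89.5, 252.6]
tcp_rot: [2.615, 0.002, 1.392]
contact_force: [-32.6, -6.0, 56.8]
opening: -0.002
```

Run:
```python
from h import *
applyd([0,-2.7,1.3],[-.16,0,0]);chk()
from rig import imaging
for n in("side","top"):
    f=imaging.grab_frame(n);cv2.imwrite(f"pics/{n}1.png",f["image"][:,:,::-1])
s=cv2.imread("pics/side1.png")[90:250,230:390];t=cv2.imread("pics/top1.png")[110:270,230:390]
cv2.imwrite("pics/hatch1.png",cv2.resize(np.hstack([s,t]),None,fx=2.5,fy=2.5,interpolation=cv2.INTER_CUBIC))
```

```text
t 3.48 err mm [-0.35 -0.84  1.09] rot [-0.0044 -0.0028  0.0011] F [-32.6  -6.   56.8] op -0.002 q [ 0.28  0.26  2.3  -1.14  0.25  1.54]
```

View pics/hatch1.png

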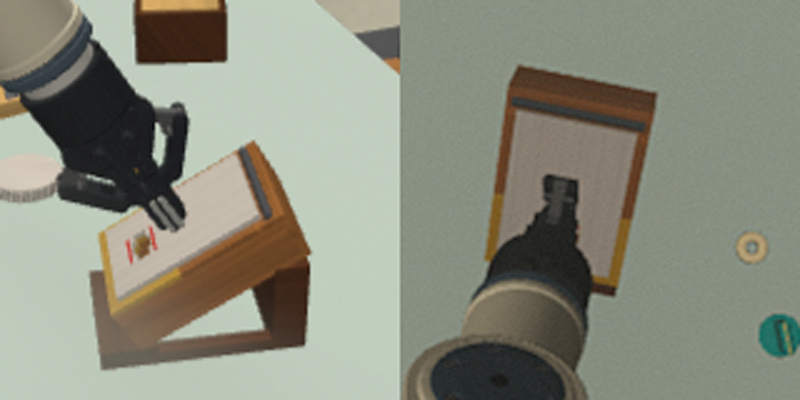

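The side picture shows the hatch lying flat on the case, with the slot lines near (137,245) in the crop. The contact force also shows it is against the stop. I'll back off and log joint samples, because the wrist (q4) is nearing its limit in this posture.

Emit:
step_arm --deltas '[{"translation":[0,0,-2],"rot":[0,0,0]},{"translation":[0,0,-5],"rot":[0,0,0]}]'

```text
clock: 3.82
eef_pos: [412.8, 94.4, 295.1]
tcp_rot: [2.619, 0.001, 1.393]
contact_force: [0.9, -1.4, -0.7]
opening: -0.002
```

```bash
cat >> h.py <<'E'
def log():
    from rig import readout
    s=readout.sense();open("log.txt","a").write(json.dumps([s["qpos"].tolist(),s["eef_pos"].tolist(),s["tcp_rot"].tolist()])+"\n")
E
python3 - <<'E'
from h import *
applyd([0,0,-5],[0,0,0]);chk();log()
p,r=hpose(.3,90,x=0);print(p,delta(p,r))
p=np.array([can[0],can[1],400.]);r=down(can[2]);print(delta(p,r))
E
```

```text
t 3.83 err mm [ 0.13 -0.35  0.25] rot [-0.0004 -0.0011  0.0014] F [ 0.9 -1.4 -0.7] op -0.002 q [ 0.32  0.13  2.31 -0.82  0.33  1.22]
[423.99908903  92.64106226 372.60679369] ([-0.01, 4.87, -6.16], [0.299, 0.0, 0.001])
([-29.77, 13.83, -4.15], [0.448, -0.335, 1.255])
```

Emit:
step_arm --deltas '[{"translation":[-3,4,-6],"rot":[0.15,-0.1,0.2]},{"translation":[-8,8,-6],"rot":[0.3,-0.2,0.4]},{"translation":[-14,10,-6],"rot":[0.4,-0.3,0.6]}]' --grip 100

```text
clock: 4.2
eef_pos: [441.6, -32.4, 393.4]
tcp_rot: [2.878, 0.032, 0.961]
contact_force: [1.7, -0.3, -1.3]
opening: 0.609
```

Run:
```python
from h import *
applyd([-14,10,-6],[.4,-.3,.6]);chk();log()
p=np.array([can[0],can[1],380.]);r=down(can[2]);print(delta(p,r))
```

```text
t 4.2 err mm [-2.48 20.62 -3.48] rot [-0.1388  0.1045 -0.2101] F [ 1.7 -0.3 -1.3] op 0.609 q [-0.01  0.03  2.09 -0.23  0.84  0.74]
([-9.65, 12.55, 4.36], [0.163, 0.046, 0.63])
```

Run:
```python
from h import *
from rig import readout
s=readout.sense();save(s["eef_pos"],R.from_euler("xyz",s["tcp_rot"]))
p=np.array([can[0],can[1],380.]);r=down(can[2]);print(delta(p,r))
```

```text
([-14.03, 10.99, 4.82], [0.261, -0.083, 0.851])
```

Emit:
step_arm --deltas '[{"translation":[-14,11,4.8],"rot":[0.261,-0.083,0.851]},{"translation":[-14,11,4.8],"rot":[0.261,-0.083,0.851]},{"translation":[-14,11,4.8],"rot":[0.261,-0.083,0.851]},{"translation":[-14,11,4.8],"rot":[0.261,-0.083,0.851]},{"translation":[-14,11,4.8],"rot":[0.261,-0.083,0.851]},{"translation":[-14,11,4.8],"rot":[0.261,-0.083,0.851]}]'

```text
clock: 4.95
eef_pos: [457.8, -215.3, 377.4]
tcp_rot: [3.139, 0.003, 0.111]
contact_force: [-0.6, -0.6, 0.6]
opening: 0.607
```

Run:
```python
from h import *
chk();log()
from rig import readout
s=readout.sense();print(s["eef_pos"],s["tcp_rot"])
# kinematic fit
S=[json.loads(l) for l in open("log.txt")]
S+=[[[-1.31037174e+00,3.53682420e-01,1.63411113e+00,2.53e-05,1.15521229,-2.399e-03],[162.32689687,-603.32021295,403.94995272],[-3.14017953,-2.65e-05,.262813413]],
[[-.38,.16,1.9,-.05,1.31,-.18],[425.94624138,-176.24342391,404.26428219],[-2.90474319e+00,1.23362637e-04,1.39492784e+00]],
[[.09,.38,1.73,.07,1.27,.24],[562.74349672,64.99544361,354.79801724],[-2.90377754e+00,6.00552228e-04,1.39468455e+00]]]
def fk(q,a):
    a1,d1,L2,a3,d4,d6=a
    Y=lambda t:R.from_euler("y",t);Z=lambda t:R.from_euler("z",t)
    # zero: everything vertical up
    r=Z(q[0]);p=np.array([0,0,d1])+r.apply([a1,0,0])
    r=r*Y(q[1]);p=p+r.apply([0,0,L2]);r=r*Y(q[2]);p=p+r.apply([a3,0,d4])
    r=r*Z(s4*q[3])*Y(q[4]);p=p+r.apply([0,0,d6]);r=r*Z(s6*q[5]+o6);return p,r
import itertools
for s4,s6 in itertools.product([1,-1],[1,-1]):
  for o6 in(np.pi/2,-np.pi/2):
    er=[ (R.from_euler("xyz",c).inv()*fk(q,[0]*6)[1]).magnitude() for q,b,c in S]
    print(s4,s6,o6,np.round(er,3))
```

```text
t 4.95 err mm [  16.24 -182.87  -15.95] rot [ 0.2598 -0.0864  0.8483] F [-0.6 -0.6  0.6] op 0.607 q [-0.44  0.2   1.91 -0.    1.03  1.02]
[ 457.81556807 -215.26185107  377.41802867] [3.13870668e+00 3.13552818e-03 1.11106432e-01]
1 1 1.5707963267948966 [0.    0.    0.    0.    0.007 0.01 ]
1 1 -1.5707963267948966 [3.142 3.142 3.142 3.142 3.136 3.139]
1 -1 1.5707963267948966 [2.448 1.47  2.042 0.005 0.366 0.478]
1 -1 -1.5707963267948966 [0.694 1.672 1.1   3.137 2.776 2.664]
-1 1 1.5707963267948966 [1.632 0.468 0.01  0.    0.101 0.135]
-1 1 -1.5707963267948966 [1.623 2.831 3.137 3.142 3.11  3.102]
-1 -1 1.5707963267948966 [0.988 1.2   2.037 0.005 0.403 0.535]
-1 -1 -1.5707963267948966 [2.296 2.006 1.104 3.137 2.751 2.623]
```

```bash
cat >> h.py <<'E'
def fk(q,a):
    a1,d1,L2,a3,d4,d6=a
    Y=lambda t:R.from_euler("y",t);Z=lambda t:R.from_euler("z",t)
    r=Z(q[0]);p=np.array([0,0,d1])+r.apply([a1,0,0])
    r=r*Y(q[1]);p=p+r.apply([0,0,L2]);r=r*Y(q[2]);p=p+r.apply([a3,0,d4])
    r=r*Z(q[3])*Y(q[4]);p=p+r.apply([0,0,d6]);return p,r*Z(q[5]+np.pi/2)
LO=np.array([-2.63,-.92,.06,-1.3,0,-3.02]);HI=np.array([2.63,2.1,2.66,4.44,2.69,3.02])
def ik(p,r,a,q0):
    def f(q):
        P,Q=fk(q,a);return np.r_[P-p,(r.inv()*Q).as_rotvec()*300]
    s=least_squares(f,np.clip(q0,LO+1e-3,HI-1e-3),bounds=(LO,HI));return s.x,np.abs(s.fun).max()
E
python3 - <<'E'
from h import *
S=[json.loads(l) for l in open("log.txt")]
S+=[[[-1.31037174e+00,3.53682420e-01,1.63411113e+00,2.53e-05,1.15521229,-2.399e-03],[162.32689687,-603.32021295,403.94995272],0],
[[-.38,.16,1.9,-.05,1.31,-.18],[425.94624138,-176.24342391,404.26428219],0],
[[.09,.38,1.73,.07,1.27,.24],[562.74349672,64.99544361,354.79801724],0]]
w=[1,1,1,1,.1,.1]
f=lambda a:np.concatenate([(fk(s[0],a)[0]-np.array(s[1]))*k for s,k in zip(S,w)])
b=least_squares(f,[0,300,450,0,450,100]);print(b.x.round(1),f(b.x).reshape(-1,3).round(1))
np.save("arm.npy",b.x)
a=b.x
o,A=kp(box);n=A[:,2]
def tgt(phi,tilt,h,g=27):
    # fastener x dir angle phi from kp y (rot about n); tool tilted by 'tilt' about fastener y (jaw) axis
    fx=np.cos(phi)*A[:,1]+np.sin(phi)*A[:,0]; fy=np.cross(n,fx)
    rr=R.from_rotvec(tilt*fy); z=rr.apply(-n); x=rr.apply(fx)
    return o+n*(h+g)-155*z, frame(z,x)
for flip in(0,np.pi):
 for tilt in(-.4,-.2,0,.2,.4):
  for phi in(-np.pi/2,0,np.pi/2):
   for h in(40,0):
    sols=[]
    for q0 in ([.3,.2,2.3,-.8,.3,1.2],[.3,.2,2.3,0,.3,0],[.3,.2,2.3,3.6,.3,-2],[.3,.2,2.3,2.5,.3,-1],[.3,.2,2.3,2.5,.3,2]):
      p,r=tgt(phi+flip,tilt if not flip else -tilt,h); q,e=ik(p,r,a,q0)
      if e<.5: sols.append(tuple(q.round(2)))
    print(round(flip,1),tilt,round(phi,2),h,[list(map(float,x)) for x in set(sols)])
E
```

```text
[  3.8 285.3 565.9  55.6 489.3 163.3] [[-0.1 -0.1 -0. ]
 [-0.2 -0.5 -0.1]
 [-0.1 -1.6  0.2]
 [-1.5 -0.1 -0.1]
 [ 0.1 -0.3  0.2]
 [ 0.1 -0.3 -0.1]]
0 -0.4 -1.57 40 [[0.22, 0.2, 2.14, -0.07, 0.69, -1.12]]
0 -0.4 -1.57 0 [[0.2, 0.29, 2.13, -0.08, 0.61, -1.13]]
0 -0.4 0 40 [[-0.03, 0.15, 2.45, 1.65, 0.33, -1.53]]
0 -0.4 0 0 [[-0.04, 0.28, 2.43, 1.94, 0.36, -1.84]]
0 -0.4 1.57 40 [[0.56, 0.32, 2.58, 4.04, 0.75, -1.81]]
0 -0.4 1.57 0 [[0.51, 0.46, 2.55, 3.9, 0.83, -1.68]]
0 -0.2 -1.57 40 [[0.28, 0.15, 2.26, -0.32, 0.46, -0.84]]
0 -0.2 -1.57 0 [[0.26, 0.25, 2.25, -0.38, 0.38, -0.8]]
0 -0.2 0 40 [[0.17, 0.11, 2.43, 0.38, 0.05, -0.08]]
0 -0.2 0 0 [[0.15, 0.23, 2.41, 2.7, 0.07, -2.41]]
0 -0.2 1.57 40 [[0.46, 0.18, 2.49, 4.39, 0.43, -2.29]]
0 -0.2 1.57 0 [[0.42, 0.31, 2.47, 4.12, 0.46, -2.03]]
0 0 -1.57 40 [[0.36, 0.13, 2.38, -1.0, 0.31, -0.12]]
0 0 -1.57 0 []
0 0 0 40 [[0.36, 0.13, 2.38, -1.0, 0.31, 1.45]]
0 0 0 0 []
0 0 1.57 40 [[0.36, 0.13, 2.38, -0.99, 0.31, 3.02]]
0 0 1.57 0 []
0 0.2 -1.57 40 [[0.46, 0.18, 2.49, 4.39, 0.43, 0.86]]
0 0.2 -1.57 0 [[0.42, 0.31, 2.47, 4.12, 0.46, 1.11]]
0 0.2 
[... 1328 characters left out ...]
, 2.38, -1.0, 0.31, -0.12]]
3.1 0 1.57 0 []
3.1 0.2 -1.57 40 [[0.46, 0.18, 2.49, 4.39, 0.43, -2.29]]
3.1 0.2 -1.57 0 [[0.42, 0.31, 2.47, 4.12, 0.46, -2.03]]
3.1 0.2 0 40 [[0.51, 0.2, 2.31, -1.0, 0.58, -1.56]]
3.1 0.2 0 0 [[0.47, 0.3, 2.3, -1.14, 0.52, -1.43]]
3.1 0.2 1.57 40 [[0.28, 0.15, 2.26, -0.32, 0.46, -0.84]]
3.1 0.2 1.57 0 [[0.26, 0.25, 2.25, -0.38, 0.38, -0.8]]
3.1 0.4 -1.57 40 [[0.56, 0.32, 2.58, 4.04, 0.75, -1.81]]
3.1 0.4 -1.57 0 [[0.51, 0.46, 2.55, 3.9, 0.83, -1.68]]
3.1 0.4 0 40 [[0.61, 0.3, 2.22, -0.96, 0.83, -1.51]]
3.1 0.4 0 0 [[0.57, 0.39, 2.21, -1.04, 0.77, -1.43]]
3.1 0.4 1.57 40 [[0.22, 0.2, 2.14, -0.07, 0.69, -1.12]]
3.1 0.4 1.57 0 [[0.2, 0.29, 2.13, -0.08, 0.61, -1.13]]
```

```bash
cat >> h.py <<'E'
arm=np.load("arm.npy")
def fpose(o,n,fx,tilt,h,g):
    fy=np.cross(n,fx);rr=R.from_rotvec(tilt*fy);z=rr.apply(-n)
    return o+n*(h+g)-155*z, frame(z,rr.apply(fx))
TILT=.3;G=29
def canpose(h,tilt=TILT,g=G):
    return fpose(np.array([can[0],can[1],40.]),np.array([0,0,1.]),np.array([np.cos(can[2]),np.sin(can[2]),0]),tilt,h,g)
def kppose(phi,h,tilt=TILT,g=G,off=(0,0)):
    o,A=kp(box);return fpose(o+A[:,0]*off[0]+A[:,1]*off[1],A[:,2],np.cos(phi)*A[:,1]+np.sin(phi)*A[:,0],tilt,h,g)
E
python3 - <<'E'
from h import *
from rig import readout
q=readout.sense()["qpos"]
for nm,P in [("can100",canpose(100)),("can0",canpose(0)),("kp100",kppose(0,100)),("kp40",kppose(0,40)),("kp0",kppose(0,0)),("p.4",kppose(.4,0)),("p.8",kppose(.8,0)),("p1.2",kppose(1.2,0)),("p1.57",kppose(1.571,0)),("p1.57up",kppose(1.571,60))]:
    q,e=ik(*P,arm,q);print(nm,q.round(2),round(e,2))
from rig import readout
s=readout.sense();save([457.65,-215.7,377.6],R.from_euler("xyz",s["tcp_rot"]))
print(delta(*canpose(60)),delta(*canpose(15)),delta(*canpose(0)))
E
```

```text
can100 [-0.36  0.4   1.8  -0.14  1.21  1.17] 0.0
can0 [-0.36  0.54  1.85 -0.16  1.02  1.21] 0.0
kp100 [ 0.62  0.1   2.27 -0.84  0.83  1.48] 0.0
kp40 [ 0.57  0.24  2.27 -0.97  0.71  1.61] 0.0
kp0 [ 0.53  0.34  2.25 -1.08  0.65  1.71] 0.0
p.4 [ 0.47  0.32  2.2  -0.84  0.64  1.81] 0.0
p.8 [ 0.39  0.3   2.18 -0.62  0.61  1.92] 0.0
p1.2 [ 0.31  0.28  2.17 -0.4   0.56  2.04] 0.0
p1.57 [ 0.23  0.26  2.19 -0.19  0.49  2.13] 0.0
p1.57up [ 0.26  0.12  2.2  -0.16  0.62  2.13] 0.0
([4.67, -0.01, 10.04], [0.003, -0.297, 0.002]) ([4.68, -0.02, 14.54], [0.003, -0.297, 0.002]) ([4.68, -0.03, 16.04], [0.003, -0.297, 0.002])
```

Emit:
step_arm --deltas '[{"translation":[4.7,0,5],"rot":[0,-0.15,0]},{"translation":[4.7,0,10],"rot":[0,-0.297,0]},{"translation":[4.7,0,10],"rot":[0,-0.297,0]},{"translation":[4.7,0,10],"rot":[0,-0.297,0]}]' --grip 150

```text
clock: 5.45
eef_pos: [504.8, -209.4, 278.7]
tcp_rot: [3.139, 0.296, 0.113]
contact_force: [1.3, -0.1, 0.8]
opening: 0.411
```

Run:
```python
from h import *
applyd([4.7,0,10],[0,-.297,0]);chk()
print(delta(*canpose(0)))
from rig import imaging
for n in("side","top"):
    f=imaging.grab_frame(n);cv2.imwrite(f"pics/{n}2.png",f["image"][:,:,::-1])
s=cv2.imread("pics/side2.png")[220:380,240:400];t=cv2.imread("pics/top2.png")[140:300,340:500]
cv2.imwrite("pics/can2.png",cv2.resize(np.hstack([s,t]),None,fx=2.5,fy=2.5,interpolation=cv2.INTER_CUBIC))
```

```text
t 5.45 err mm [0.73 1.36 1.21] rot [-0.0008  0.0038 -0.0024] F [ 1.3 -0.1  0.8] op 0.411 q [-0.35  0.46  1.82 -0.15  1.14  1.18]
([1.75, -0.03, 5.78], [0.003, 0.0, 0.001])
```

View pics/can2.png

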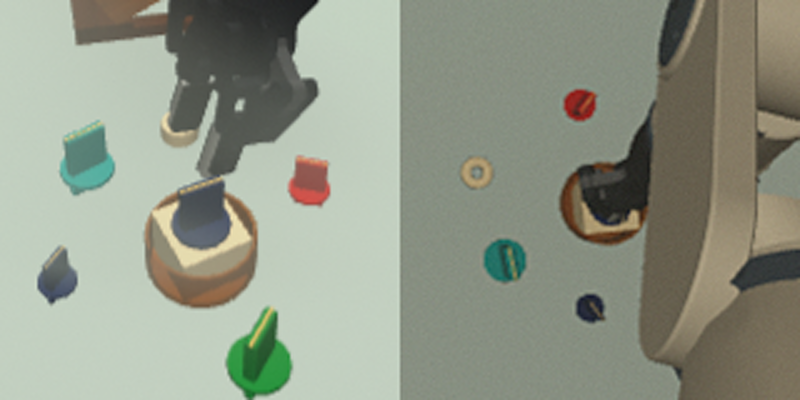

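The blue fastener stands untouched in the canister (side crop, 203,205) and the fingers straddle it. Now I'll descend.

Emit:
step_arm --deltas '[{"translation":[0.8,0,2.6],"rot":[0,0,0]},{"translation":[1.6,0,5.2],"rot":[0,0,0]},{"translation":[1.75,0,5.8],"rot":[0,0,0]},{"translation":[1.75,0,5.8],"rot":[0,0,0]}]'

```text
clock: 6.05
eef_pos: [504.6, -209.9, 218.1]
tcp_rot: [3.138, 0.298, 0.111]
contact_force: [0.0, -0.4, 0.3]
opening: 0.412
```

Run:
```python
from h import *
applyd([1.75,0,5.8],[0,0,0]);chk()
from rig import readout
s=readout.sense();save(s["eef_pos"]+[0,0,.5],R.from_euler("xyz",s["tcp_rot"]));print(delta(*canpose(0)))
```

```text
t 6.05 err mm [0.9  1.15 1.24] rot [-0.0008  0.0023 -0.0006] F [ 0.  -0.4  0.3] op 0.412 q [-0.36  0.54  1.84 -0.16  1.03  1.21]
([-0.04, 0.08, 0.17], [0.004, -0.002, 0.002])
```

Emit:
step_arm --deltas '[{"translation":[0,0.1,0.15],"rot":[0,0,0]},{"translation":[0,0.1,0.15],"rot":[0,0,0]},{"translation":[0,0.1,0.15],"rot":[0,0,0]},{"translation":[0,0.1,0.15],"rot":[0,0,0]},{"translation":[0,0.1,0.15],"rot":[0,0,0]},{"translation":[0,0.1,0.15],"rot":[0,0,0]}]' --grip 255 --squeeze 70

```text
clock: 6.8
eef_pos: [504.5, -210.9, 216.2]
tcp_rot: [3.138, 0.299, 0.111]
contact_force: [-0.6, -0.7, 7.1]
opening: 0.095
```

Run:
```python
from h import *
applyd([0,.1,.15],[0,0,0]);chk()
print(delta(*canpose(80)))
```

```text
t 6.8 err mm [ 0.28  0.06 -0.96] rot [-0.0001 -0.0011 -0.0003] F [-0.6 -0.7  7.1] op 0.095 q [-0.36  0.55  1.84 -0.16  1.02  1.2 ]
([-2.39, 0.01, -7.62], [0.004, -0.002, 0.002])
```

Emit:
step_arm --deltas '[{"translation":[-1.2,0,-3.8],"rot":[0,0,0]},{"translation":[-2.7,0,-8.6],"rot":[0,0,0]},{"translation":[-2.7,0,-8.6],"rot":[0,0,0]},{"translation":[-2.7,0,-8.6],"rot":[0,0,0]}]'

```text
clock: 7.3
eef_pos: [503.5, -210.3, 305.1]
tcp_rot: [3.139, 0.3, 0.111]
contact_force: [-0.8, -0.5, -2.4]
opening: 0.092
```

Run:
```python
from h import *
applyd([-2.7,0,-8.6],[0,0,0]);chk();log()
from rig import imaging
for n in("side","top"):
    f=imaging.grab_frame(n);cv2.imwrite(f"pics/{n}3.png",f["image"][:,:,::-1])
s=cv2.imread("pics/side3.png")[200:360,240:400];t=cv2.imread("pics/top3.png")[140:300,340:500]
cv2.imwrite("pics/can3.png",cv2.resize(np.hstack([s,t]),None,fx=2.5,fy=2.5,interpolation=cv2.INTER_CUBIC))
print(delta(*kppose(0,60)))
```

```text
t 7.3 err mm [-0.18  0.35 -2.24] rot [ 0.0007 -0.0018 -0.0003] F [-0.8 -0.5 -2.4] op 0.092 q [-0.36  0.42  1.8  -0.15  1.19  1.18]
([-7.17, -36.84, 3.85], [-0.795, 0.336, -1.064])
```

View pics/can3.png

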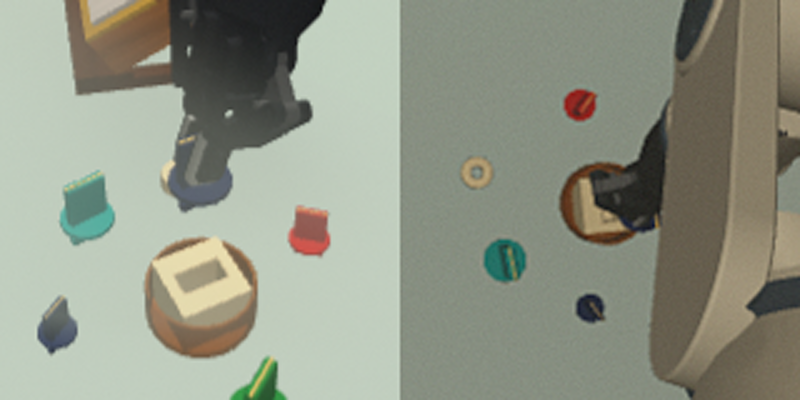

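Lifted upright; the canister slot is empty (side crop 200,270) and the collar is at (200,185). Next is the move over the hatch.

Run:
```python
from h import *
from rig import readout
s=readout.sense();save(s["eef_pos"]+[0,0,.5],R.from_euler("xyz",s["tcp_rot"]));print(s["eef_pos"])
print(delta(*kppose(0,80)))
```

```text
[ 503.15976612 -210.23841224  304.05505578]
([-8.6, -37.07, 2.29], [-0.798, 0.338, -1.062])
```

Emit:
step_arm --deltas '[{"translation":[-8.6,-37.1,2.3],"rot":[-0.798,0.338,-1.062]},{"translation":[-8.6,-37.1,2.3],"rot":[-0.798,0.338,-1.062]},{"translation":[-8.6,-37.1,2.3],"rot":[-0.798,0.338,-1.062]},{"translation":[-8.6,-37.1,2.3],"rot":[-0.798,0.338,-1.062]},{"translation":[-8.6,-37.1,2.3],"rot":[-0.798,0.338,-1.062]},{"translation":[-8.6,-37.1,2.3],"rot":[-0.798,0.338,-1.062]},{"translation":[-8.6,-37.1,2.3],"rot":[-0.798,0.338,-1.062]},{"translation":[-8.6,-37.1,2.3],"rot":[-0.798,0.338,-1.062]}]'

```text
clock: 8.4
eef_pos: [372.5, 149.5, 306.6]
tcp_rot: [2.597, 0.261, 1.248]
contact_force: [0.8, -0.4, -1.9]
opening: 0.093
```

Run:
```python
from h import *
from rig import readout
s=readout.sense();print(s["eef_pos"],s["qvel"].round(2));save(s["eef_pos"]+[0,0,.7],R.from_euler("xyz",s["tcp_rot"]));chk()
print(delta(*kppose(0,60)))
```

```text
[372.52809562 149.50080947 306.55621094] [ 0.01 -0.02  0.09 -0.37 -0.13 -0.  ]
t 8.4 err mm [ 0.   0.  -0.7] rot [-0.  0. -0.] F [ 0.8 -0.4 -1.9] op 0.093 q [ 0.61  0.15  2.27 -0.88  0.79  1.52]
([0.48, 0.11, 1.96], [0.003, -0.002, 0.007])
```

```bash
sed -i 's/;G=29/;G=28/' h.py
python3 - <<'E'
from h import *
print(delta(*kppose(0,30)))
E
```

```text
([1.4, 0.1, 4.93], [0.003, -0.002, 0.007])
```

Emit:
step_arm --deltas '[{"translation":[0.7,0.1,2.5],"rot":[0,0,0.007]},{"translation":[1.4,0.1,4.9],"rot":[0.003,-0.002,0.007]},{"translation":[1.4,0.1,4.9],"rot":[0.003,-0.002,0.007]},{"translation":[1.4,0.1,4.9],"rot":[0.003,-0.002,0.007]}]'

```text
clock: 8.9
eef_pos: [399.2, 142.4, 263.9]
tcp_rot: [2.598, 0.258, 1.233]
contact_force: [0.2, -0.1, -1.4]
opening: 0.086
```

Run:
```python
from h import *
applyd([1.4,.1,4.9],[.003,-.002,.007]);chk()
from rig import imaging
for n in("side","top"):
    f=imaging.grab_frame(n);cv2.imwrite(f"pics/{n}4.png",f["image"][:,:,::-1])
s=cv2.imread("pics/side4.png")[130:250,230:350];t=cv2.imread("pics/top4.png")[130:250,250:370]
cv2.imwrite("pics/kp4s.png",cv2.resize(s,None,fx=5,fy=5,interpolation=cv2.INTER_CUBIC))
cv2.imwrite("pics/kp4t.png",cv2.resize(t,None,fx=5,fy=5,interpolation=cv2.INTER_CUBIC))
o,A=kp(box)
for nm,v in(("collar",(0,0,30)),("wing+",(0,15,70)),("wing-",(0,-15,70)),("foot",(0,0,12)),("foot+",(0,14,12)),("foot-",(0,-14,12)),("slot",(0,0,0)),("collar-y",(0,-20,30))):
    P=o+A@np.array(v,float);print(nm,((proj("side",P)[0]-[230,130]+.5)*5).round(),((proj("top",P)[0]-[250,130]+.5)*5).round())
```

```text
t 8.9 err mm [ 0.88 -1.43  0.27] rot [ 0.0023 -0.0026  0.0072] F [ 0.2 -0.1 -1.4] op 0.086 q [ 0.56  0.27  2.26 -0.99  0.7   1.63]
collar [246. 241.] [207. 405.]
wing+ [190. 157.] [156. 447.]
wing- [196. 195.] [230. 461.]
foot [269. 269.] [213. 385.]
foot+ [265. 251.] [180. 378.]
foot- [273. 288.] [245. 391.]
slot [284. 288.] [217. 371.]
collar-y [251. 267.] [254. 414.]
```

View pics/kp4s.png

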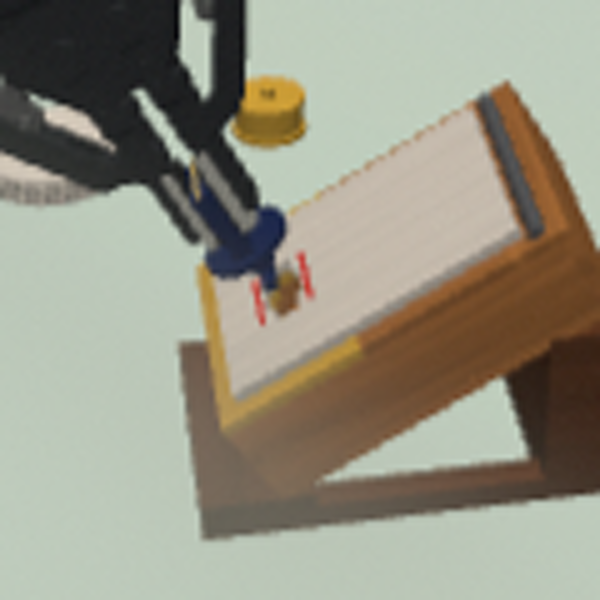

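View pics/kp4t.png

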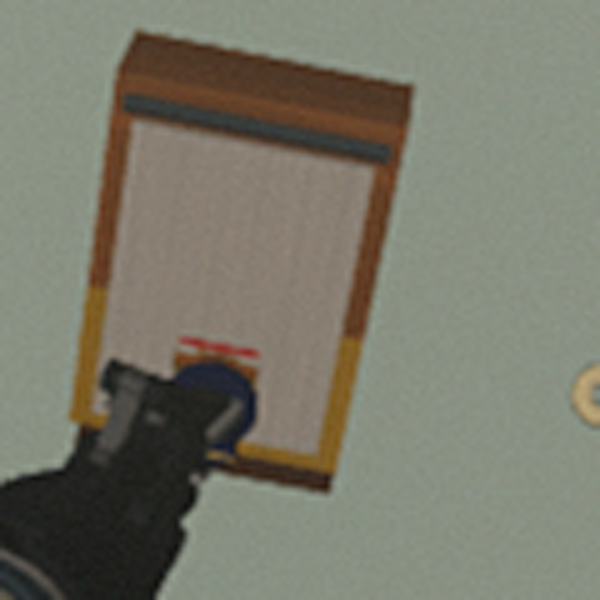

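The side crop shows the foot right over the slot, with the collar at about (246,240) as predicted and the slot at (282,289) against a predicted (284,288). I'll go in gradually and watch the force.

Run:
```python
from h import *
from rig import readout
s=readout.sense();save(s["eef_pos"]+[0,0,.5],R.from_euler("xyz",s["tcp_rot"]));chk()
for h in (20,14,8,3,0): print(h,delta(*kppose(0,h,off=(0,.5))))
```

```text
t 9.0 err mm [ 0.   0.  -0.5] rot [0. 0. 0.] F [-0.1  0.2 -2. ] op 0.091 q [ 0.56  0.27  2.26 -0.99  0.7   1.63]
20 ([0.46, -0.17, 0.99], [-0.001, 0.002, -0.008])
14 ([0.63, -0.17, 1.56], [-0.001, 0.002, -0.008])
8 ([0.81, -0.17, 2.13], [-0.001, 0.002, -0.008])
3 ([0.96, -0.18, 2.61], [-0.001, 0.002, -0.008])
0 ([1.05, -0.18, 2.9], [-0.001, 0.002, -0.008])
```

Emit:
step_arm --deltas '[{"translation":[0.46,-0.1,1.0],"rot":[0,0,-0.008]},{"translation":[0.63,-0.1,1.5],"rot":[0,0,-0.008]},{"translation":[0.72,-0.1,1.8],"rot":[0,0,-0.008]}]'

```text
clock: 9.38
eef_pos: [408.7, 142.5, 246.4]
tcp_rot: [2.599, 0.261, 1.24]
contact_force: [-0.2, 0.3, -1.0]
opening: 0.092
```

Run:
```python
from h import *
applyd([.72,-.1,1.8],[0,0,-.008]);chk()
for h in (8,3,0): print(h,delta(*kppose(0,h,off=(0,.5))))
from rig import imaging
for n in("side","top"):
    f=imaging.grab_frame(n);cv2.imwrite(f"pics/{n}5.png",f["image"][:,:,::-1])
s=cv2.imread("pics/side5.png")[160:220,250:330];t=cv2.imread("pics/top5.png")[180:240,250:330]
cv2.imwrite("pics/kp5.png",cv2.resize(np.vstack([s,t]),None,fx=5,fy=5,interpolation=cv2.INTER_CUBIC))
```

```text
t 9.38 err mm [ 0.34 -0.1  -1.37] rot [ 0.0005 -0.0006 -0.0004] F [-0.2  0.3 -1. ] op 0.092 q [ 0.54  0.32  2.25 -1.04  0.67  1.68]
8 ([0.09, -0.07, 0.33], [-0.001, 0.002, 0.0])
3 ([0.24, -0.07, 0.81], [-0.001, 0.002, 0.0])
0 ([0.33, -0.07, 1.1], [-0.001, 0.002, 0.0])
```

View pics/kp5.png

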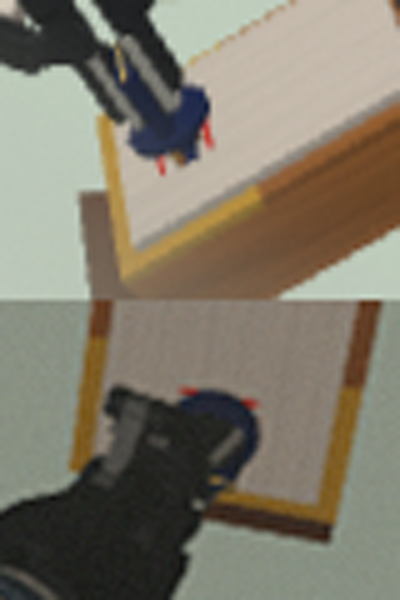

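Foot is between the red lines at about (187,153), with no contact force. Pushing on.

Emit:
step_arm --deltas '[{"translation":[0.09,-0.05,0.35],"rot":[0,0,0]},{"translation":[0.24,-0.05,0.8],"rot":[0,0,0]},{"translation":[0.3,-0.05,1.0],"rot":[0,0,0]},{"translation":[0.33,-0.05,1.1],"rot":[0,0,0]}]'

```text
clock: 9.98
eef_pos: [413.3, 141.5, 237.2]
tcp_rot: [2.598, 0.261, 1.239]
contact_force: [-24.5, 10.1, 31.7]
opening: 0.094
```

Run:
```python
from h import *
applyd([.33,-.05,1.1],[0,0,0]);chk()
from rig import imaging,readout
for n in("side","top"):
    f=imaging.grab_frame(n);cv2.imwrite(f"pics/{n}6.png",f["image"][:,:,::-1])
s=cv2.imread("pics/side6.png")[160:220,250:330];t=cv2.imread("pics/top6.png")[180:240,250:330]
cv2.imwrite("pics/kp6.png",cv2.resize(np.vstack([s,t]),None,fx=5,fy=5,interpolation=cv2.INTER_CUBIC))
o,A=kp(box);s=readout.sense();g=s["eef_pos"]+R.from_euler("xyz",s["tcp_rot"]).apply([0,0,155]);print("grasp in kp",A.T@(g-o))
```

```text
t 9.97 err mm [-0.23  0.01 -0.42] rot [-0.0003 -0.0008  0.0004] F [-24.5  10.1  31.7] op 0.094 q [ 0.54  0.34  2.25 -1.07  0.66  1.71]
grasp in kp [-0.3410903   0.12306022 28.01749667]
```

View pics/kp6.png

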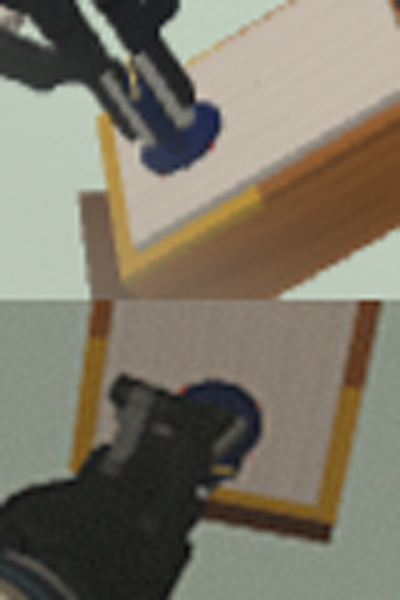

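Collar is flat on the hatch and the grasp sits where the model has home (within 0.4 mm). Now the quarter turn, slightly unloaded.

Run:
```python
from h import *
for i in range(8): print(delta(*kppose(.15*i+.15,.5,off=(-.3,.2))))
```

```text
([-0.09, 0.63, -0.03], [0.043, 0.002, 0.144])
([-0.24, 1.3, 0.02], [0.088, 0.002, 0.287])
([-0.48, 1.94, 0.09], [0.132, 0.002, 0.43])
([-0.81, 2.53, 0.19], [0.177, 0.002, 0.573])
([-1.22, 3.07, 0.32], [0.221, 0.002, 0.717])
([-1.7, 3.53, 0.47], [0.266, 0.002, 0.86])
([-2.24, 3.92, 0.64], [0.31, 0.002, 1.003])
([-2.83, 4.22, 0.82], [0.355, 0.002, 1.146])
```

Emit:
step_arm --deltas '[{"translation":[-0.09,0.63,-0.03],"rot":[0.043,0.002,0.144]},{"translation":[-0.24,1.3,0.02],"rot":[0.088,0.002,0.287]},{"translation":[-0.48,1.94,0.09],"rot":[0.132,0.002,0.43]},{"translation":[-0.81,2.53,0.19],"rot":[0.177,0.002,0.573]}]'

```text
clock: 10.58
eef_pos: [433.6, 129.4, 250.5]
tcp_rot: [2.717, -0.015, 0.728]
contact_force: [-6.8, 1.1, 11.1]
opening: 0.094
```

Run:
```python
from h import *
applyd([-.81,2.53,.19],[.177,.002,.573]);chk()
from rig import readout
o,A=kp(box);s=readout.sense();r=R.from_euler("xyz",s["tcp_rot"]);g=s["eef_pos"]+r.apply([0,0,155]);print("grasp in kp",A.T@(g-o),s["wrist_torque"])
for i in range(4,11): print(delta(*kppose(min(.15*i+.15,1.6),.5,off=(-.3,.2))))
```

```text
t 10.57 err mm [ 0.29 -0.15 -0.23] rot [ 0.0005 -0.0006  0.0044] F [-6.8  1.1 11.1] op 0.094 q [ 0.43  0.31  2.18 -0.72  0.63  1.87]
grasp in kp [-0.33257572  0.04571967 28.22812513] [-0.33400514  0.48201657 -0.15605437]
([-0.05, 0.69, 0.02], [0.044, 0.0, 0.144])
([-0.19, 1.36, 0.06], [0.088, 0.0, 0.287])
([-0.43, 1.99, 0.14], [0.133, 0.0, 0.43])
([-0.76, 2.59, 0.24], [0.177, 0.0, 0.574])
([-1.17, 3.12, 0.37], [0.222, 0.0, 0.717])
([-1.65, 3.59, 0.52], [0.266, 0.0, 0.86])
([-2.01, 3.86, 0.63], [0.295, 0.0, 0.956])
```

Emit:
step_arm --deltas '[{"translation":[-0.05,0.69,0.02],"rot":[0.044,0,0.144]},{"translation":[-0.19,1.36,0.06],"rot":[0.088,0,0.287]},{"translation":[-0.43,1.99,0.14],"rot":[0.133,0,0.43]},{"translation":[-0.76,2.59,0.24],"rot":[0.177,0,0.574]},{"translation":[-1.17,3.12,0.37],"rot":[0.222,0,0.717]},{"translation":[-1.65,3.59,0.52],"rot":[0.266,0,0.86]},{"translation":[-2.01,3.86,0.63],"rot":[0.295,0,0.956]},{"translation":[-2.01,3.86,0.63],"rot":[0.295,0,0.956]}]'

```text
clock: 11.58
eef_pos: [443.4, 87.6, 260.2]
tcp_rot: [-3.126, -0.223, -0.208]
contact_force: [-8.4, 3.0, 13.9]
opening: 0.09
```

Run:
```python
from h import *
applyd([-2.01,3.86,.63],[.295,0,.956]);chk()
from rig import readout,imaging
o,A=kp(box);s=readout.sense();r=R.from_euler("xyz",s["tcp_rot"]);g=s["eef_pos"]+r.apply([0,0,155]);print("grasp in kp",A.T@(g-o),s["wrist_torque"],"toolx in kp",A.T@r.apply([1,0,0]))
for n in("side","top"):
    f=imaging.grab_frame(n);cv2.imwrite(f"pics/{n}7.png",f["image"][:,:,::-1])
s=cv2.imread("pics/side7.png")[150:220,250:330];t=cv2.imread("pics/top7.png")[180:240,250:330]
cv2.imwrite("pics/kp7.png",cv2.resize(np.vstack([s,t]),None,fx=4.5,fy=4.5,interpolation=cv2.INTER_CUBIC))
```

```text
t 11.57 err mm [-0.19 -0.34 -0.42] rot [ 0.     -0.0007  0.0026] F [-8.4  3.  13.9] op 0.09 q [ 0.22  0.26  2.19 -0.17  0.49  2.14]
grasp in kp [-0.70317947 -0.28687849 28.19647168] [ 0.49589785  0.73428609 -0.0490342 ] toolx in kp [ 0.9546254  -0.03088708 -0.29620321]
```

View pics/kp7.png

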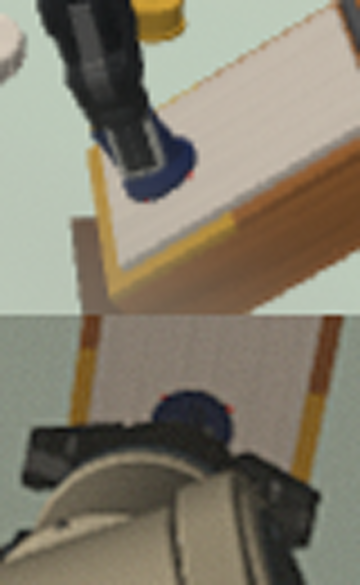

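Turned, with the collar still flat on the hatch. Releasing, then retreating.

Emit:
step_arm --deltas '[{"translation":[0,0,0],"rot":[0,0,0]},{"translation":[0,0,0],"rot":[0,0,0]},{"translation":[0,0,0],"rot":[0,0,0]},{"translation":[0,0,-1],"rot":[0,0,0]},{"translation":[0,0,-4],"rot":[0,0,0]},{"translation":[0,0,-9],"rot":[0,0,0]},{"translation":[0,0,-13],"rot":[0,0,0]},{"translation":[0,0,-13],"rot":[0,0,0]}]' --grip 110

```text
clock: 12.68
eef_pos: [415.6, 92.3, 389.8]
tcp_rot: [-3.124, -0.229, -0.206]
contact_force: [-0.3, 0.2, -0.4]
opening: 0.57
```

Run:
```python
from h import *
applyd([0,0,-13],[0,0,0]);chk()
from rig import imaging
for n in("side","top"):
    f=imaging.grab_frame(n);cv2.imwrite(f"pics/{n}8.png",f["image"][:,:,::-1])
s=cv2.imread("pics/side8.png")[140:220,250:330];t=cv2.imread("pics/top8.png")[160:240,250:330]
cv2.imwrite("pics/kp8.png",cv2.resize(np.hstack([s,t]),None,fx=5,fy=5,interpolation=cv2.INTER_CUBIC))
o,A=kp(box)
for nm,v in(("collarR+x",(20,0,0)),("collar-x",(-20,0,0)),("c+y",(0,20,0)),("c-y",(0,-20,0)),("wing+",(15,0,40)),("wing-",(-15,0,40))):
    P=o+A@np.array(v,float);print(nm,((proj("side",P)[0]-[250,140]+.5)*5).round(),((proj("top",P)[0]-[250-80,160]+.5)*5).round())
```

```text
t 12.68 err mm [0.59 0.29 2.45] rot [0.0027 0.0055 0.0001] F [-0.3  0.2 -0.4] op 0.57 q [ 0.25 -0.    2.12 -0.12  0.81  2.09]
collarR+x [223. 214.] [623. 181.]
collar-x [145. 261.] [610. 261.]
c+y [179. 212.] [571. 212.]
c-y [190. 264.] [662. 230.]
wing+ [163. 157.] [609. 236.]
wing- [103. 193.] [598. 298.]
```

View pics/kp8.png

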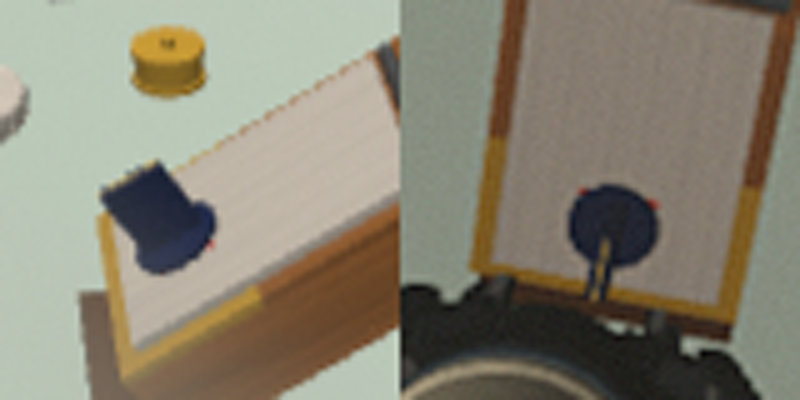

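View pics/side8.png

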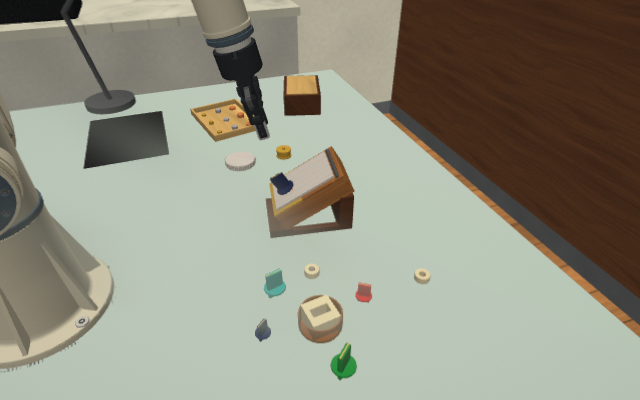

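Run:
```python
from rig import readout,ticket
s=readout.sense();print(abs(s["qvel"]).max(),s["contact_force"],s["clock"]);print(ticket.sign_off())
```

```text
0.0307636125611209 [-0.25115844  0.01610923 -0.34436803] 12.775
the job is handed in; nothing more can be done
None
```

I handed the job in at 12.8 s. The hatch is shut, and the blue fastener from the canister is in the slot, turned a quarter turn and released; no verdict was reported.

- **Hatch:** I pushed it to its stop, and the pictures show it lying flat on the case. That push briefly read about 65 N at the wrist, under the 120 N wrist limit. It was made with the closed fingertips, so I took the 40 N limit for the arm and gripper body not to apply.
- **Wrist limit:** Going straight in would have taken joint 4 past its range. I gripped the wing with the tool tilted 0.3 rad in the wing's plane, and the insertion and the turn were then well within reach.
- **Fastener:** The collar met the hatch with about 40 N, and the grasp point was within 0.4 mm of the modelled home position. I turned it 1.6 rad, against 1.57 for an exact quarter turn.
- **Last pictures:** The wing points up the slope and the collar is flat. It sits about 2 mm down-slope of nominal, which is the play in the slot and within the 7 mm tolerance.
- **Bystanders:** The brass barrel, the bone rings and the cap look unmoved by eye in the last pictures; I did not measure them. The gripper stood clear, with no contact force.

No check failed or disagreed.

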